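Replace the lamp unit that has no bulb and log the carrier

TASK

One of the three lamp units in the wooden carrier has no bulb in its holder: take that one out and put it in the grey rework tray, then set the complete spare lamp from the bench (do not drop it) fully down in the bay that it left, its bulb pointing the same way as its neighbours'. When both are done, log the carrier: squeeze the trigger of the clamped scanner all the way and let it spring back. Leave the two good lamps in their bays and the other things on the bench where they are.

Things in the scene. Friction and masses are not known exactly. Their poses are not given: they have to be found in the camera images.
- carrier: fixed wooden board 180 x 252 mm, 12 thick, with three open bays side by side along y, 84 apart. Bay floors: 80 x 50 mm (x, y), 12 above the bench, fenced by battens 12 high at both sides and the back (-x) and a lip 6 high in front (+x), over which the bulb sticks out. Origin: at bench level under the middle bay's centre; bulbs point to +x
- bay0 (a point): centre of the floor of the bay at the carrier's -y end; axes as the carrier's
- bay1 (a point): centre of the floor of the middle bay
- bay2 (a point): centre of the floor of the bay at the carrier's +y end
- bare: the lamp unit without a bulb, in one of the bays at the start: a black plastic lamp holder block 70 long (x) x 40 wide (y) x 50 high (z), with only an empty collar (40 diameter, 14 long) at its +x end; origin: centre of the block's underside; mass about 0.12 kg
- bare_mid (a point): middle of the bare unit's holder block, 25 mm above its underside
- lamp_a: a complete lamp unit in a bay: a black plastic lamp holder block 70 long (x) x 40 wide (y) x 50 high (z), with a 14 mm collar (40 diameter), metal cap and clear glass bulb (48 diameter) pointing along +x on an axis 27 above the underside, the tip 113 mm ahead of the origin; origin: centre of the holder block's underside
- lamp_b: another complete lamp unit in a bay, same as lamp_a
- spare: complete spare lamp unit lying on the bench on its underside, same as lamp_a (origin: centre of the holder block's underside, bulb to +x); about 0.15 kg, centre of mass near the block's middle; the block is 40 mm wide across y, 50 high
- spare_bulb (a point): middle of the spare's glass bulb, 88 mm ahead (+x) of the spare's origin and 27 above its underside
- tray: fixed grey open rework tray, outside 200 x 150 x 45 mm (x, y, z), walls and floor about 4 mm; origin: centre of its underside, on the bench
- scanner: fixed pistol-shaped scanner clamped on its side on a low stand. Head: 130 long, nose to +y, 50 to 115 mm to +x of the origin, top 91 above the bench. Grip: 112 x 32 x 34 high, 45 to 79 above the bench, free beneath, runs from the head to -x, back face at y = -29. Trigger on its +y side. Origin: on the bench under the middle of grip and trigger together
- squeeze (a point): point midway between the back of the grip and the front of the released trigger (58 mm apart along the scanner's y), 62 mm above the bench: close the fingers about it along the scanner's y
- trigger_pad (a point): middle of the front face (+y) of the trigger, a black bar 85 x 12 x 28 mm beside the grip, hinged about a vertical axis at its head end 55 mm from this point
- trigger (a joint): trigger angle: 0 released, 0.16 rad fully squeezed (about 9 mm at the pad, about 6 N); sprung, returns by itself
- tape: bystander: grey roll of tape lying flat, 100 outside diameter, 64 hole, 24 high; origin: centre of its underside
- screwdriver: bystander: screwdriver about 190 mm long lying on the bench
- jar: bystander: white closed jar, 68 diameter, 85 high; origin: centre of its underside
There are look-alikes about, which are no part of the job. What is shaped like the spare but orange is not meant.

How it is judged (in metres and radians):
On the way, in this order (a step that is already met when the one before it is completed fails the run):
1. the unit without a bulb lies in the rework tray and the spare sits fully down in a bay of the carrier, both released (x of bare_mid in the frame of tray between -0.095 and 0.095 m and y of bare_mid in the frame of tray between -0.07 and 0.07 m and z of bare_mid in the frame of tray below 0.045 m and ((x of spare in the frame of bay0 between -0.01 and 0.01 m and y of spare in the frame of bay0 between -0.01 and 0.01 m and z of spare in the frame of bay0 below 0.004 m and x of spare_bulb in the frame of bay0 above 0.05 m) or (x of spare in the frame of bay1 between -0.01 and 0.01 m and y of spare in the frame of bay1 between -0.01 and 0.01 m and z of spare in the frame of bay1 below 0.004 m and x of spare_bulb in the frame of bay1 above 0.05 m) or (x of spare in the frame of bay2 between -0.01 and 0.01 m and y of spare in the frame of bay2 between -0.01 and 0.01 m and z of spare in the frame of bay2 below 0.004 m and x of spare_bulb in the frame of bay2 above 0.05 m)) and angle between spare's own z axis and vertical below 0.08 rad and linear speed of each of bare, spare below 0.02 m/s and contact force between the fingers and bare below 0.3 N and contact force between the fingers and spare below 0.3 N), for 0.2 s.
2. after that the scanner's trigger is squeezed nearly to its stop (beyond 0.11 of 0.16 rad) (value of joint trigger above 0.11 rad), for 0.05 s.
At the end, for the whole second after the job is handed in: Bulbless unit in the rework tray; spare fully down in the vacated bay (10 mm, 4 mm off its floor, 0.08 rad), bulb to the carrier's +x; good lamps within 15 mm of their start and upright; trigger back below 0.03 rad; both handled units at rest and released (all of step 1 and distance of each of lamp_a, lamp_b from where it was at the start of the episode below 0.015 m and angle between each of lamp_a, lamp_b's own z axis and vertical below 0.08 rad and value of joint trigger below 0.03 rad); the robot touches nothing.
It fails at once if a bystander (tape, screwdriver, jar) is moved by more than 30 mm (distance of any of tape, screwdriver, jar from where it was at the start of the episode above 0.03 m).
It fails at once if the spare lamp is dropped (falls freely faster than 0.8 m/s, i.e. from more than about 30 mm) (linear speed of spare above 0.8 m/s and contact force between the fingers and spare below 0.1 N).
It also fails if it takes over 58 s, if anything falls off the work surface, if the arm or the gripper's body presses on something with over 40 N, if the wrist force passes 120 N, or if a joint passes its speed limit or range.

ROBOT

A 6-joint arm with a two-finger parallel gripper is mounted at the origin on the work surface. World frame = base frame: x ahead of the robot, y to its left, z up, the work surface at z = 0. Lengths are in mm, angles in rad, forces in N, time in s.
With the tool pointing down it reaches from about 350 to 775 mm from the base axis. Payload 5.5 kg.
Tool frame: the origin (TCP) lies midway between the tips of the shut fingers; the grasp point (between the pads) lies 19 mm behind it (ctrl.pinch_z is the distance from the TCP to the grasp point, in mm); z points along the fingers, y is the direction in which the jaws open and shut (so a half turn about z gives the same grasp; the last joint's range is limited). The gripper opens to 85 mm and grips with 20 to 120 N. Pads are 22 mm wide; open, the fingers measure 114 mm over their backs; the gripper's body (76 mm by 85 mm) begins 54 mm behind the grasp point. The pads swing forward as they close: fully open they stand 13 mm farther back than shut.
Start: joints at [-0.14, 0.313, 0.046, 1.304, 0, 1.431], TCP at [575.041, -0.015, 231.323] pointing down, gripper open.
Joint ranges: [-2.76, 2.76], [-0.86, 1.69], [-1.03, 1.26], [-2.2, 2.34], [-1.47, 1.5], [-3.14, 3.14]. Speed limits (rad/s): [2.57, 2.57, 3.14, 3.14, 3.14, 3.14].

INTERFACE

Orientations are given as a unit quaternion [x, y, z, w].
In Python, from plant import ctrl gives the robot as it stands.
- The arm moves only by the tool send_rows, never from a script. Its argument "steps" is a list of rows, each an object with "linear": the shift along the tool's x, y, z in mm, a list of three; "roll": the turn about the tool's z in degrees; "claw": the closure in counts, from 0 (fully open) to 255 (shut). In form: [{"linear": [dx, dy, dz], "roll": roll, "claw": claw}, ...]. A call has 1 to 20 rows; each row shifts and turns the commanded pose from where the row before left it, along the tool's axes as they then stand; what a row does not reach is not made up. A row lasts 1/12 s, in which the tool goes at most 41.7 mm and 7.16 degrees, less where a joint would pass 70% of its speed; a pose out of reach is approached as far as the arm can. A call is refused whole if a number of a shift passes 41.7 or a number of a turn 7.16, either way. A call with a gripper value outside its range is refused whole. The fingers move at their own pace and stop on an object; "force" is the grip in N (left out, the last holds). Time passes only in rows, so rows that do not move let the fingers close. It gives the time, the measured TCP pose, the force and the opening at its end, in the units of the state.
- ctrl.get_state(): the state, without advancing time (a new reading comes with each control period).
- ctrl.camera(name): name is "scene" or "side" or "wrist"; returns a dict with "pixels" (480x640x3 uint8, red, green, blue), "intrinsics" (3x3 intrinsics, pixels), "k1" (the pictures are not rectified: a ray, as slopes to the right and down, at radius r is drawn at 1 + k1 r^2 times it, then the intrinsics apply), "camera_from_world" (4x4, takes a point from world to camera coordinates). Camera axes: x right, y down, z forward; pixel columns grow to the right and rows downward; lengths in mm; the calibration is good to about 2 mm. A picture is of the moment at which its call begins. There is no depth.
- ctrl.sign_off(): hands the job in, once; it reports no verdict.
Trained networks look in the newest picture that a camera, given by its name, has taken for a name from the list of things; names that differ only in an ending like _2 or _b are one class to them, and where a whole thing is asked for, a point or a joint stands for the part that bears it (a point fixed in the world has none). Each returns a list of dicts, best first, with "score" (0 to 1); they miss things now and then, are a little off and sometimes report something else, mostly with a low value. They report only what shows in the picture. A call takes as long as a camera call. They do not tell look-alikes from the thing itself.
- ctrl.spot_in(query, camera): "xy" ([column, row] in pixels, amid what is visible of it).
- ctrl.silhouettes(query, camera): "pixels" (480x640 bool, what is visible of it) and "xy" ([column, row] in pixels, amid what is visible of it).
The state is a dict: "clock": time; "joints": joint angles; "qd": joint speeds; "joint_torque": joint torques, N m; "tcp_pos": TCP position; "tcp_rot": TCP orientation; "force": force on the tool from outside, world axes, zero at the start; "moment": the same for the moment, N m; "width": finger opening in mm.
Only numpy, scipy, OpenCV 4.12 (cv2) and the standard library are available. Lean on these libraries where they do the work, as an engineer would, in place of code of your own. Each camera call takes 0.05 s, during which the arm holds its last target. There are 200 camera calls.

## Working session

There is one attempt and no reset: what is moved stays moved. The work goes in short steps, Python scripts to look and compute and a tool call to move; the robot and the scene stay as the last step left them, time stands still between calls to the robot, and variables do not carry over. Pictures are saved under pics/ and viewed, about 8 in all and at most 12, crops included, and the job is handed in when it is done.

Besides the shell and the picture viewer there is one more tool, called after ">>>" as name([rows], argument=value, ...), one row to a line, values as JSON. send_rows: Moves the arm, as the interface text tells. Its arguments: {"type":"object","properties":{"steps":{"type":"array"},"force":{"type":"number"}},"required":["steps"]}

```bash
mkdir -p pics; ls
python3 - <<'E'
from plant import ctrl
import cv2,numpy as np
s=ctrl.get_state(); print(s)
for n in ("scene","side"):
    c=ctrl.camera(n); cv2.imwrite(f"pics/{n}0.png",c["pixels"][:,:,::-1])
    print(n,c["intrinsics"],c["k1"],np.round(c["camera_from_world"],4).tolist())
    for q in ("carrier","bare","spare","spare_bulb","tray","scanner","squeeze","trigger_pad","tape","screwdriver","jar","lamp_a"):
        print(q,[(np.round(d["xy"]).tolist(),round(d["score"],2)) for d in ctrl.spot_in(q,n)][:5])
E
```

```text
pics
{'clock': 0.0, 'joints': array([-1.39581419e-01,  3.13983324e-01,  4.49908953e-02,  1.30359963e+00,
        1.25358035e-05,  1.43122291e+00]), 'qd': array([ 0.00019356, -0.00112179,  0.00050717, -0.00146712,  0.0005842 ,
        0.00063045]), 'joint_torque': array([-2.90074182e-03, -4.80629075e+01,  2.98531097e+01,  1.95313990e-02,
       -3.83516899e-04, -4.27451073e-05]), 'tcp_pos': array([5.74495548e+02, 7.57284921e-02, 2.30423458e+02]), 'tcp_rot': array([ 7.07109329e-01,  7.07103664e-01, -5.35379529e-04, -7.20814638e-04]), 'force': array([0.34205815, 0.82371039, 0.66441042]), 'moment': array([-4.49395077e-02,  2.32395742e-06,  1.04014541e-02]), 'width': 85.61516513962889}
scene [[509.22829043   0.         314.09350484]
 [  0.         509.22829043 240.56861129]
 [  0.           0.           1.        ]] -0.1441025939723932 [[0.2604, 0.9654, 0.0139, -114.5505], [0.719, -0.1843, -0.6701, -276.4006], [-0.6444, 0.1845, -0.7421, 1699.3273], [0.0, 0.0, 0.0, 1.0]]
carrier [([347.0, 332.0], 0.95), ([201.0, 304.0], 0.27)]
bare [([318.0, 314.0], 0.76)]
spare [([319.0, 250.0], 0.93), ([
[... 799 characters left out ...]
558, -0.7251, 1543.3914], [0.0, 0.0, 0.0, 1.0]]
carrier [([236.0, 238.0], 0.64)]
bare [([258.0, 204.0], 0.66)]
spare [([374.0, 360.0], 0.78), ([254.0, 204.0], 0.74), ([328.0, 238.0], 0.57), ([437.0, 168.0], 0.38)]
spare_bulb [([377.0, 358.0], 0.87), ([330.0, 235.0], 0.79), ([329.0, 148.0], 0.61)]
tray [([271.0, 353.0], 0.93)]
scanner [([327.0, 148.0], 0.58), ([238.0, 243.0], 0.48)]
squeeze [([330.0, 148.0], 0.94), ([272.0, 354.0], 0.56)]
trigger_pad [([345.0, 152.0], 0.5)]
tape [([378.0, 184.0], 0.8)]
screwdriver [([347.0, 309.0], 0.96)]
jar [([254.0, 158.0], 0.78), ([347.0, 312.0], 0.73), ([240.0, 249.0], 0.67), ([345.0, 150.0], 0.22)]
lamp_a [([244.0, 231.0], 0.93), ([242.0, 250.0], 0.91)]
```

Run:
```python
import cv2
a=cv2.imread("pics/scene0.png")[150:420,130:520];cv2.imwrite("pics/s1.png",cv2.resize(a,(800,554),interpolation=cv2.INTER_CUBIC))
a=cv2.imread("pics/side0.png")[120:400,170:500];cv2.imwrite("pics/d1.png",cv2.resize(a,(700,594),interpolation=cv2.INTER_CUBIC))
```

```text
(no output)
```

View pics/s1.png

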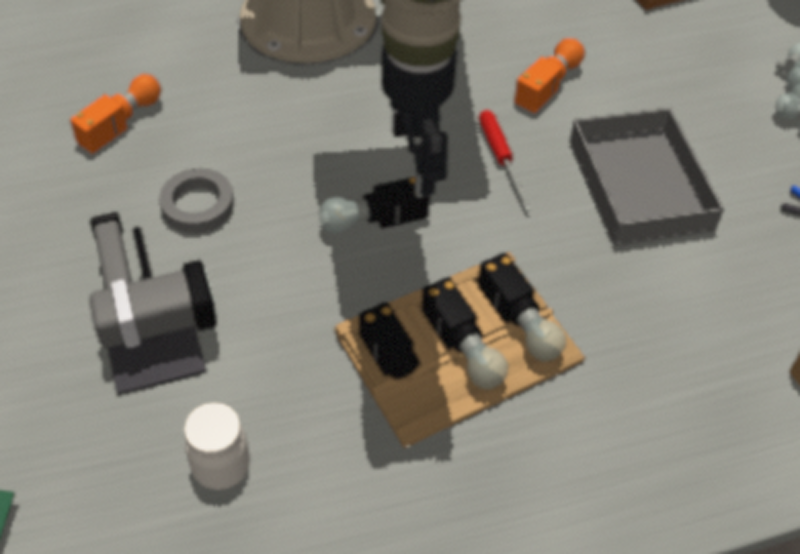

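View pics/d1.png

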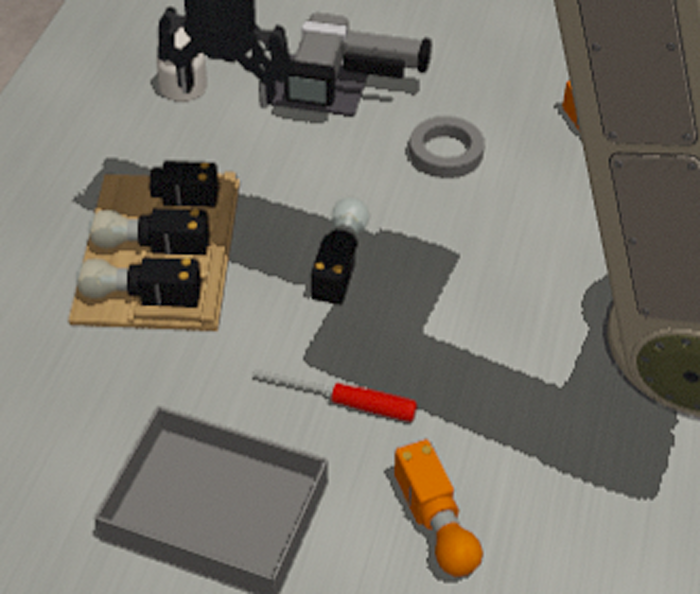

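The scene crop shows the bulbless unit in the carrier's left (-y) bay, bay0, at (388,340). The black spare is at (398,203) with its bulb at (340,214), and the tray is at (645,180). The scanner's grip is at (115,260) with the trigger on its right. The side view agrees. Both orange units are decoys.

```bash
cat > h.py <<'E'
import numpy as np,cv2
from plant import ctrl
def ray(c,uv):
    K=c["intrinsics"];p=np.array([(uv[0]-K[0,2])/K[0,0],(uv[1]-K[1,2])/K[1,1]]);q=p.copy()
    for _ in range(20): q=p/(1+c["k1"]*(q@q))
    T=np.array(c["camera_from_world"]);R=T[:3,:3]
    return -R.T@T[:3,3], R.T@np.r_[q,1]
def onz(c,uv,z):
    o,d=ray(c,uv); return (o+d*(z-o[2])/d[2])[:2]
def proj(c,P):
    T=np.array(c["camera_from_world"]);P=np.atleast_2d(P)@T[:3,:3].T+T[:3,3]
    q=P[:,:2]/P[:,2:];q=q*(1+c["k1"]*(q**2).sum(1,keepdims=True))
    K=c["intrinsics"];return q*[K[0,0],K[1,1]]+K[:2,2]
E
python3 - <<'E'
from h import *
S=ctrl.camera("scene");D=ctrl.camera("side")
s=lambda u,v:(130+u*.4875,150+v*.4875)
d=lambda u,v:(170+u*.4714,120+v*.4714)
def p(n,c,f,z,pts):
    print(n,[np.round(onz(c,f(*q),z)).tolist() for q in pts])
p("tray S",S,s,45,[(574,122),(668,112),(719,210),(617,236)])
p("tray D",D,d,45,[(160,410),(327,463),(273,582),(98,520)])
p("carrier S front",S,s,12,[(582,355),(407,434)])
p("bulbs S",S,s,39,[(543,340),(487,366)])
p("bulbs D",D,d,39,[(107,231),(97,281)])
p("collar/rear S top",S,s,62,[(495,263),(440,288),(377,312)])
p("gold D top",D,d,62,[(205,170),(205,217),(188,272)])
p("spare bulb S",S,s,27,[(340,214)]);p("spare bulb D",D,d,27,[(350,217)])
p("spare rear D top, gold",D,d,50,[(320,267),(337,269)])
p("spare base D",D,d,0,[(313,296),(344,301)])
p("grip S end top",S,s,79,[(95,222),(120,217)])
p("grip S head top",S,s,91,[(93,300),(190,275)])
p("grip D end",D,d,79,[(424,40),(427,68)])
p("jar,tape",S,s,85,[(212,420)]);p("tape",S,s,24,[(197,195)])
E
```

```text
tray S [[378.0, 305.0], [393.0, 448.0], [582.0, 432.0], [588.0, 280.0]]
tray D [[561.0, 300.0], [368.0, 315.0], [381.0, 462.0], [573.0, 445.0]]
carrier S front [[727.0, 179.0], [775.0, -56.0]]
bulbs S [[710.0, 131.0], [727.0, 54.0]]
bulbs D [[725.0, 61.0], [704.0, 140.0]]
collar/rear S top [[602.0, 105.0], [621.0, 28.0], [636.0, -55.0]]
gold D top [[635.0, -53.0], [607.0, 26.0], [595.0, 116.0]]
spare bulb S [[448.0, -54.0]]
spare bulb D [[445.0, -55.0]]
spare rear D top, gold [[451.0, 56.0], [431.0, 54.0]]
spare base D [[459.0, 61.0], [421.0, 58.0]]
grip S end top [[428.0, -366.0], [427.0, -334.0]]
grip S head top [[558.0, -377.0], [549.0, -261.0]]
grip D end [[424.0, -361.0], [406.0, -303.0]]
jar,tape [[744.0, -267.0]]
tape [[364.0, -233.0]]
```

>>> send_rows([
  {"linear": [-14,26,0],"roll": 0,"claw": 0},
  {"linear": [-14,26,0],"roll": 0,"claw": 0},
  {"linear": [-14,26,0],"roll": 0,"claw": 0},
  {"linear": [0,0,0],"roll": -6.8,"claw": 0},
  {"linear": [0,0,0],"roll": -6.8,"claw": 0},
  {"linear": [0,0,0],"roll": -6.8,"claw": 0},
  {"linear": [0,0,0],"roll": -6.8,"claw": 0},
  {"linear": [0,0,0],"roll": -6.8,"claw": 0},
  {"linear": [0,0,0],"roll": -6.8,"claw": 0},
  {"linear": [0,0,0],"roll": -6.8,"claw": 0},
  {"linear": [0,0,0],"roll": -6.8,"claw": 0},
  {"linear": [0,0,0],"roll": -6.8,"claw": 0},
  {"linear": [0,0,0],"roll": -6.8,"claw": 0},
  {"linear": [0,0,0],"roll": -6.8,"claw": 0},
  {"linear": [0,0,0],"roll": -6.8,"claw": 0},
  {"linear": [0,0,0],"roll": -6.8,"claw": 0},
  {"linear": [0,0,0],"roll": -6.8,"claw": 0},
  {"linear": [0,0,0],"roll": -6.8,"claw": 0},
])

```text
clock: 2.9
tcp_pos: [653.0, -42.0, 231.2]
tcp_rot: [-0.107, 0.994, 0.0, -0.0]
force: [-0.5, -0.4, -0.3]
width: 85.4
```

```bash
cat >> h.py <<'E'
from scipy.spatial.transform import Rotation as Rt
def tool(target=None):
    s=ctrl.get_state();R=Rt.from_quat(s["tcp_rot"]).as_matrix()
    print("t",round(s["clock"],2),"tcp",np.round(s["tcp_pos"],1),"yaw(y)",round(np.degrees(np.arctan2(R[1,1],R[0,1])),1),"j",np.round(s["joints"],2),"w",round(s["width"],1),"F",np.round(s["force"],1))
    if target is not None: print("delta tool",np.round(R.T@(np.array(target)-s["tcp_pos"]),1))
def box(x,y,z,yaw,xs,ys,zs):
    P=np.array([(a,b,c) for a in xs for b in ys for c in zs]);c,s=np.cos(yaw),np.sin(yaw)
    return np.c_[x+c*P[:,0]-s*P[:,1],y+s*P[:,0]+c*P[:,1],z+P[:,2]]
def draw(img,c,P,col):
    q=proj(c,P).round().astype(int)
    for i in range(8):
        for b in (1,2,4):
            if not i&b: cv2.line(img,tuple(q[i].tolist()),tuple(q[i|b].tolist()),col,1,cv2.LINE_AA)
E
python3 - <<'E'
from h import *
tool()
c=ctrl.camera("wrist");im=c["pixels"][:,:,::-1].copy();print(c["k1"],c["intrinsics"][0,0])
for k,col in ((0,(0,0,255)),(1,(0,255,0))):
    yaw=.21;x,y=np.array([640,38.5])-84*(1-k)*np.array([-np.sin(yaw),np.cos(yaw)])
    draw(im,c,box(x,y,12,yaw,(-35,35),(-20,20),(0,50)),col)
cv2.imwrite("pics/w1.png",im)
E
```

```text
t 2.9 tcp [653.  -42.  231.2] yaw(y) 102.3 j [-0.19  0.47  0.28  1.38  0.   -0.4 ] w 85.4 F [-0.5 -0.4 -0.3]
-0.032566083296390935 332.1726915765938
```

View pics/w1.png

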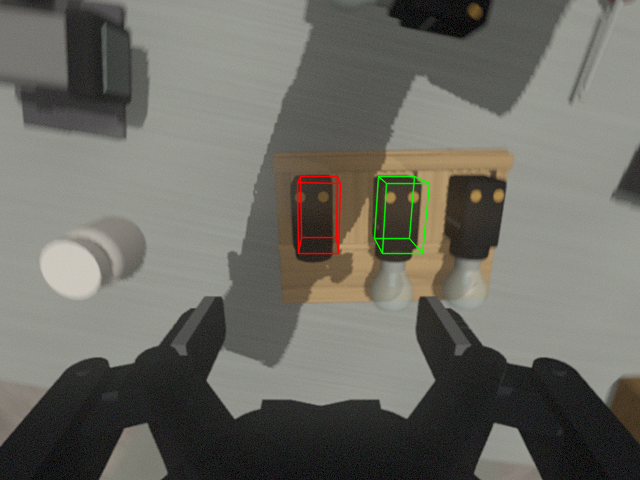

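Run:
```python
from h import *
c=ctrl.camera("wrist")
print([np.round(onz(c,p,62),1).tolist() for p in [(300,197),(323,197),(390,198),(413,197),(476,196),(498,196)]])
print("bulbs",[np.round(onz(c,p,39),1).tolist() for p in [(391,287),(466,282)]])
print("rear corners",[np.round(onz(c,p,62),1).tolist() for p in [(293,178),(333,177),(450,177),(505,177)]])
m=ctrl.silhouettes("carrier","wrist")
for n in ("bare","lamp_a","spare_bulb"):
    for d in ctrl.silhouettes(n,"wrist"):
        ys,xs=np.nonzero(d["pixels"]);print(n,round(d["score"],2),np.round(d["xy"]),xs.min(),xs.max(),ys.min(),ys.max())
```

```text
[[640.5, -65.0], [635.7, -43.7], [622.6, 18.7], [616.8, 39.9], [602.5, 98.7], [597.7, 119.5]]
bulbs [[722.2, 53.8], [698.2, 134.0]]
rear corners [[624.3, -75.0], [615.2, -38.8], [590.9, 68.2], [579.1, 119.3]]
bare 0.85 [315. 216.] 291 332 174 262
lamp_a 0.98 [392. 238.] 369 421 177 312
lamp_a 0.91 [470. 233.] 440 506 176 312
lamp_a 0.75 [46.  0.] 38 55 0 5
lamp_a 0.56 [310. 218.] 291 333 175 261
lamp_a 0.3 [67. 61.] 0 133 0 134
spare_bulb 0.74 [438.  14.] 330 496 0 41
```

>>> send_rows([
  {"linear": [-0.5,-7,0],"roll": -0.8,"claw": 50},
  {"linear": [0,0,30],"roll": 0,"claw": 50},
  {"linear": [0,0,30],"roll": 0,"claw": 50},
  {"linear": [0,0,30],"roll": 0,"claw": 50},
  {"linear": [0,0,30],"roll": 0,"claw": 50},
  {"linear": [0,0,25],"roll": 0,"claw": 50},
  {"linear": [0,0,20],"roll": 0,"claw": 50},
  {"linear": [0,0,15],"roll": 0,"claw": 50},
  {"linear": [0,0,12],"roll": 0,"claw": 50},
  {"linear": [0,0,9],"roll": 0,"claw": 50},
  {"linear": [0,0,0],"roll": 0,"claw": 50},
  {"linear": [0,0,0],"roll": 0,"claw": 50},
], force=40)

```text
clock: 4.2
tcp_pos: [655.1, -48.9, 30.4]
tcp_rot: [-0.111, 0.994, -0.0, -0.0]
force: [-0.1, 0.2, 0.4]
width: 69.1
```

>>> send_rows([
  {"linear": [0,0,0],"roll": 0,"claw": 255},
  {"linear": [0,0,0],"roll": 0,"claw": 255},
  {"linear": [0,0,0],"roll": 0,"claw": 255},
  {"linear": [0,0,0],"roll": 0,"claw": 255},
  {"linear": [0,0,0],"roll": 0,"claw": 255},
  {"linear": [0,0,0],"roll": 0,"claw": 255},
  {"linear": [0,0,0],"roll": 0,"claw": 255},
  {"linear": [0,0,0],"roll": 0,"claw": 255},
])

```text
clock: 4.87
tcp_pos: [656.1, -49.0, 31.9]
tcp_rot: [-0.111, 0.994, -0.0, 0.001]
force: [-0.6, -0.1, 5.4]
width: 39.5
```

```bash
python3 -c "
from h import *
tool()"
```

```text
t 4.87 tcp [656.1 -49.   31.9] yaw(y) 102.8 j [-0.2   0.59 -0.04  0.95 -0.   -0.42] w 39.5 F [-0.6 -0.1  5.4]
```

>>> send_rows([
  {"linear": [0,0,-10],"roll": 0,"claw": 255},
  {"linear": [0,0,-20],"roll": 0,"claw": 255},
  {"linear": [0,0,-30],"roll": 0,"claw": 255},
  {"linear": [0,0,-30],"roll": 0,"claw": 255},
  {"linear": [0,0,-30],"roll": 0,"claw": 255},
  {"linear": [0,0,-30],"roll": 0,"claw": 255},
  {"linear": [4,20,0],"roll": 0,"claw": 255},
  {"linear": [6,30,0],"roll": 0,"claw": 255},
  {"linear": [6,36,0],"roll": 0,"claw": 255},
  {"linear": [6,36,0],"roll": 0,"claw": 255},
  {"linear": [6,36,0],"roll": 0,"claw": 255},
  {"linear": [6,36,0],"roll": 0,"claw": 255},
  {"linear": [6,36,0],"roll": 0,"claw": 255},
  {"linear": [6,36,0],"roll": 0,"claw": 255},
  {"linear": [6,36,0],"roll": 0,"claw": 255},
  {"linear": [6,36,0],"roll": 0,"claw": 255},
  {"linear": [6,36,0],"roll": 0,"claw": 255},
  {"linear": [6,36,0],"roll": 0,"claw": 255},
  {"linear": [6,25,0],"roll": 0,"claw": 255},
  {"linear": [4,15,0],"roll": 0,"claw": 255},
])

```text
clock: 6.53
tcp_pos: [475.2, 374.9, 180.5]
tcp_rot: [-0.113, 0.994, 0.0, -0.0]
force: [-0.6, 0.1, -0.7]
width: 39.4
```

Run:
```python
from h import *
tool((478,372,27))
c=ctrl.camera("wrist");im=c["pixels"][:,:,::-1].copy()
draw(im,c,box(478,372,0,-.09,(-100,100),(-75,75),(0,45)),(0,0,255))
S=ctrl.camera("scene");i2=S["pixels"][:,:,::-1].copy()
draw(i2,S,box(478,372,0,-.09,(-100,100),(-75,75),(0,45)),(0,0,255))
draw(i2,S,box(443,34,0,-1.53,(-35,35),(-20,20),(0,50)),(0,255,0))
draw(i2,S,box(655.5,-48.5,12,.229,(-35,35),(-20,20),(0,0.1)),(255,0,0))
i2=cv2.resize(i2[150:420,230:520],None,fx=1.5,fy=1.5)
o=np.zeros((480,800,3),np.uint8);o[:360,:480]=cv2.resize(im,(480,360));o[:i2.shape[0],480:]=i2[:480,:320]
cv2.imwrite("pics/w2.png",o)
```

```text
t 6.53 tcp [475.2 374.9 180.5] yaw(y) 103.0 j [0.54 0.39 0.03 1.21 0.   0.31] w 39.4 F [-0.6  0.1 -0.7]
delta tool [ -2.2  -3.6 153.5]
```

View pics/w2.png

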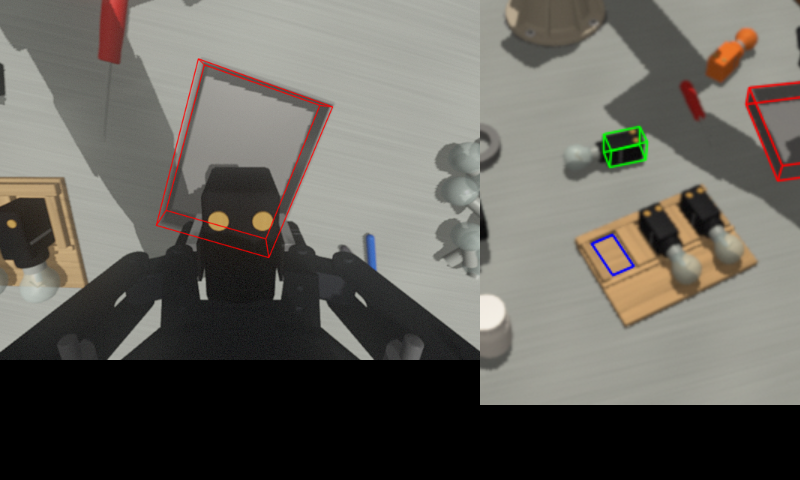

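The tray model (red) fits the picture, and the bare unit is held. Lowering it into the tray.

>>> send_rows([
  {"linear": [0,0,20],"roll": 0,"claw": 255},
  {"linear": [0,0,30],"roll": 0,"claw": 255},
  {"linear": [0,0,30],"roll": 0,"claw": 255},
  {"linear": [0,0,30],"roll": 0,"claw": 255},
  {"linear": [0,0,20],"roll": 0,"claw": 255},
  {"linear": [0,0,12],"roll": 0,"claw": 255},
  {"linear": [0,0,8],"roll": 0,"claw": 255},
  {"linear": [0,0,4],"roll": 0,"claw": 255},
  {"linear": [0,0,0],"roll": 0,"claw": 255},
  {"linear": [0,0,0],"roll": 0,"claw": 60},
  {"linear": [0,0,0],"roll": 0,"claw": 60},
  {"linear": [0,0,0],"roll": 0,"claw": 60},
  {"linear": [0,0,0],"roll": 0,"claw": 60},
  {"linear": [0,0,-15],"roll": 0,"claw": 60},
  {"linear": [0,0,-30],"roll": 0,"claw": 60},
  {"linear": [0,0,-40],"roll": 0,"claw": 60},
  {"linear": [0,0,-40],"roll": 0,"claw": 60},
  {"linear": [0,0,-40],"roll": 0,"claw": 60},
  {"linear": [0,0,-40],"roll": 0,"claw": 60},
])

```text
clock: 8.22
tcp_pos: [476.9, 372.3, 233.9]
tcp_rot: [-0.112, 0.994, 0.0, 0.001]
force: [0.8, 0.1, 0.3]
width: 65.3
```

>>> send_rows([
  {"linear": [11.3,-34.5,0],"roll": 0,"claw": 0},
  {"linear": [11.3,-34.5,0],"roll": 0,"claw": 0},
  {"linear": [11.3,-34.5,0],"roll": 0,"claw": 0},
  {"linear": [11.3,-34.5,0],"roll": 0,"claw": 0},
  {"linear": [11.3,-34.5,0],"roll": 0,"claw": 0},
  {"linear": [11.3,-34.5,0],"roll": 0,"claw": 0},
  {"linear": [11.3,-34.5,0],"roll": 0,"claw": 0},
  {"linear": [11.3,-34.5,0],"roll": 0,"claw": 0},
  {"linear": [11.3,-34.5,0],"roll": 0,"claw": 0},
  {"linear": [11.3,-34.5,0],"roll": 0,"claw": 0},
])

```text
clock: 9.05
tcp_pos: [443.1, 9.3, 232.1]
tcp_rot: [-0.112, 0.994, -0.0, 0.001]
force: [0.3, 0.0, -0.8]
width: 85.5
```

>>> send_rows([
  {"linear": [0,0,0],"roll": 6.7,"claw": 0},
  {"linear": [0,0,0],"roll": 6.7,"claw": 0},
  {"linear": [0,0,0],"roll": 6.7,"claw": 0},
  {"linear": [0,0,0],"roll": 6.7,"claw": 0},
  {"linear": [0,0,0],"roll": 6.7,"claw": 0},
  {"linear": [0,0,0],"roll": 6.7,"claw": 0},
  {"linear": [0,0,0],"roll": 6.7,"claw": 0},
  {"linear": [0,0,0],"roll": 6.7,"claw": 0},
  {"linear": [0,0,0],"roll": 6.7,"claw": 0},
  {"linear": [0,0,0],"roll": 6.7,"claw": 0},
  {"linear": [0,0,0],"roll": 6.7,"claw": 0},
  {"linear": [0,0,0],"roll": 6.7,"claw": 0},
  {"linear": [0,0,0],"roll": 6.7,"claw": 0},
  {"linear": [0,0,0],"roll": 6.7,"claw": 0},
  {"linear": [0,0,0],"roll": 6.7,"claw": 0},
])

```text
clock: 10.3
tcp_pos: [443.6, 10.9, 231.9]
tcp_rot: [0.695, 0.719, 0.0, 0.001]
force: [1.1, -0.2, -0.1]
width: 85.5
```

Run:
```python
from h import *
tool()
c=ctrl.camera("wrist");im=c["pixels"][:,:,::-1].copy()
draw(im,c,box(443,30,0,-1.53,(-35,35),(-20,20),(0,50)),(0,255,0))
for n in ("spare","spare_bulb"):
    for d in ctrl.silhouettes(n,"wrist"):
        ys,xs=np.nonzero(d["pixels"]);print(n,round(d["score"],2),np.round(d["xy"]),xs.min(),xs.max(),ys.min(),ys.max())
cv2.imwrite("pics/w3.png",im)
```

```text
t 10.3 tcp [443.6  10.9 231.9] yaw(y) 2.0 j [-0.16  0.06 -0.27  1.24 -0.    1.38] w 85.5 F [ 1.1 -0.2 -0.1]
spare 0.72 [136. 454.] 109 161 424 479
spare 0.59 [321. 215.] 300 342 152 287
spare 0.28 [248. 368.] 213 289 345 414
spare_bulb 0.89 [135. 454.] 108 160 424 479
spare_bulb 0.73 [244.   9.] 172 375 0 22
spare_bulb 0.72 [320. 217.] 300 341 153 287
```

View pics/w3.png

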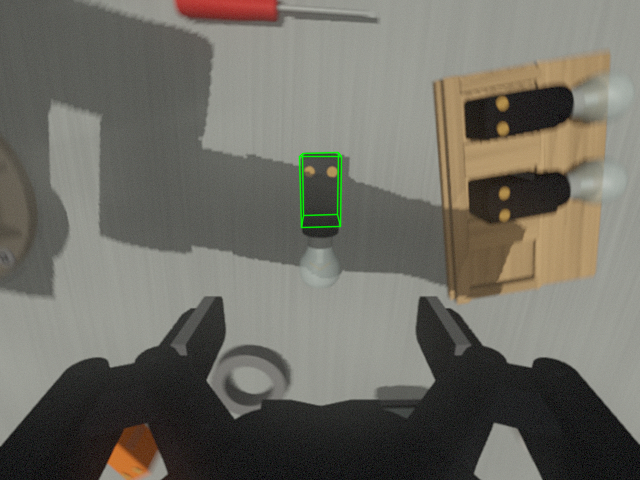

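The spare model at (443, 30) with yaw -1.53 matches the black unit; its bulb is at (320,266). Grasping it now.

>>> send_rows([
  {"linear": [19,-0.5,0],"roll": 0,"claw": 40},
  {"linear": [0,0,30],"roll": 0,"claw": 40},
  {"linear": [0,0,35],"roll": 0,"claw": 40},
  {"linear": [0,0,35],"roll": 0,"claw": 40},
  {"linear": [0,0,30],"roll": 0,"claw": 40},
  {"linear": [0,0,30],"roll": 0,"claw": 40},
  {"linear": [0,0,20],"roll": 0,"claw": 40},
  {"linear": [0,0,15],"roll": 0,"claw": 40},
  {"linear": [0,0,10],"roll": 0,"claw": 40},
  {"linear": [0,0,5],"roll": 0,"claw": 40},
  {"linear": [0,0,0],"roll": 0,"claw": 255},
  {"linear": [0,0,0],"roll": 0,"claw": 255},
  {"linear": [0,0,0],"roll": 0,"claw": 255},
  {"linear": [0,0,0],"roll": 0,"claw": 255},
  {"linear": [0,0,0],"roll": 0,"claw": 255},
  {"linear": [0,0,0],"roll": 0,"claw": 255},
  {"linear": [0,0,0],"roll": 0,"claw": 255},
  {"linear": [0,0,0],"roll": 0,"claw": 255},
], force=50)

```text
clock: 11.95
tcp_pos: [443.2, 29.8, 22.3]
tcp_rot: [0.693, 0.721, 0.001, 0.001]
force: [-0.0, 0.9, 6.0]
width: 39.1
```

```bash
python3 -c "
from h import *
tool()"
```

```text
t 11.95 tcp [443.2  29.8  22.3] yaw(y) 2.3 j [-0.11  0.25 -0.61  0.71  0.    1.42] w 39.1 F [-0.   0.9  6. ]
```

>>> send_rows([
  {"linear": [0,0,-6],"roll": 0,"claw": 255},
  {"linear": [0,0,-15],"roll": 0,"claw": 255},
  {"linear": [0,0,-27],"roll": 0,"claw": 255},
  {"linear": [0,0,-30],"roll": 0,"claw": 255},
  {"linear": [0,0,-30],"roll": 0,"claw": 255},
  {"linear": [0,0,-30],"roll": 0,"claw": 255},
  {"linear": [0,0,-20],"roll": 0,"claw": 255},
  {"linear": [-6,14,0],"roll": 0,"claw": 255},
  {"linear": [-11.5,27.9,0],"roll": 0,"claw": 255},
  {"linear": [-11.5,27.9,0],"roll": 0,"claw": 255},
  {"linear": [-11.5,27.9,0],"roll": 0,"claw": 255},
  {"linear": [-11.5,27.9,0],"roll": 0,"claw": 255},
  {"linear": [-11.5,27.9,0],"roll": 0,"claw": 255},
  {"linear": [-11.5,27.9,0],"roll": 0,"claw": 255},
  {"linear": [-11.5,27.9,0],"roll": 0,"claw": 255},
])

```text
clock: 13.2
tcp_pos: [655.5, -48.6, 178.9]
tcp_rot: [0.693, 0.721, -0.0, -0.001]
force: [0.7, 0.1, -1.7]
width: 39.2
```

>>> send_rows([
  {"linear": [0,0,0],"roll": -3.5,"claw": 255},
  {"linear": [0,0,0],"roll": -6.7,"claw": 255},
  {"linear": [0,0,0],"roll": -6.7,"claw": 255},
  {"linear": [0,0,0],"roll": -6.7,"claw": 255},
  {"linear": [0,0,0],"roll": -6.7,"claw": 255},
  {"linear": [0,0,0],"roll": -6.7,"claw": 255},
  {"linear": [0,0,0],"roll": -6.7,"claw": 255},
  {"linear": [0,0,0],"roll": -6.7,"claw": 255},
  {"linear": [0,0,0],"roll": -6.7,"claw": 255},
  {"linear": [0,0,0],"roll": -6.7,"claw": 255},
  {"linear": [0,0,0],"roll": -6.7,"claw": 255},
  {"linear": [0,0,0],"roll": -6.7,"claw": 255},
  {"linear": [0,0,0],"roll": -6.7,"claw": 255},
  {"linear": [0,0,0],"roll": -6.7,"claw": 255},
  {"linear": [0,0,0],"roll": -6.7,"claw": 255},
  {"linear": [0,0,0],"roll": -6.7,"claw": 255},
  {"linear": [0,0,0],"roll": -3.5,"claw": 255},
  {"linear": [0,0,0],"roll": 0,"claw": 255},
])

```text
clock: 14.7
tcp_pos: [654.3, -48.1, 179.0]
tcp_rot: [-0.173, 0.985, 0.0, -0.001]
force: [0.7, -0.8, -2.6]
width: 39.2
```

Run:
```python
from h import *
tool((655.5,-48.5,36))
c=ctrl.camera("wrist");im=c["pixels"][:,:,::-1].copy()
draw(im,c,box(655.5,-48.5,12,.229,(-40,40),(-25,25),(0,12)),(0,255,0))
s=ctrl.get_state();t=s["tcp_pos"];R=Rt.from_quat(s["tcp_rot"]).as_matrix();yw=np.arctan2(R[1,1],R[0,1])-np.pi/2
draw(im,c,box(t[0],t[1],t[2]-22.3,yw,(-35,35),(-20,20),(0,50)),(0,0,255))
cv2.imwrite("pics/w4.png",im)
```

```text
t 14.7 tcp [654.3 -48.1 179. ] yaw(y) 109.9 j [-0.2   0.49  0.18  1.27 -0.   -0.54] w 39.2 F [ 0.7 -0.8 -2.6]
delta tool [ -1.2  -0.9 143. ]
```

View pics/w4.png

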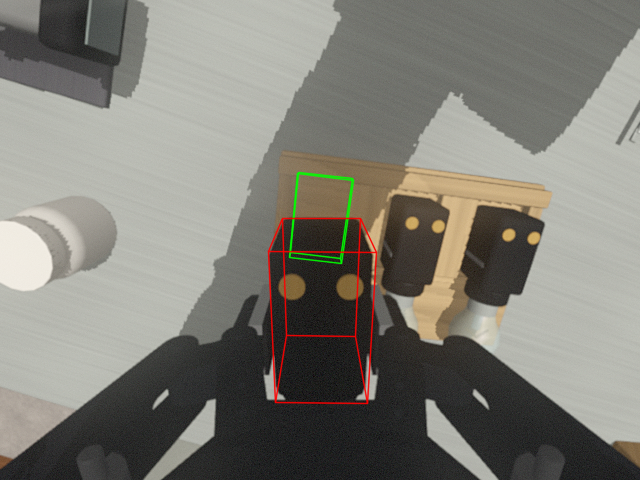

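The held spare matches the model, and the bay outline lies on the empty bay. I over-rolled by 6.8°, so I correct that and lower.

>>> send_rows([
  {"linear": [-1.2,-0.9,0],"roll": 6.8,"claw": 255},
  {"linear": [0,0,20],"roll": 0,"claw": 255},
  {"linear": [0,0,25],"roll": 0,"claw": 255},
  {"linear": [0,0,25],"roll": 0,"claw": 255},
  {"linear": [0,0,20],"roll": 0,"claw": 255},
  {"linear": [0,0,15],"roll": 0,"claw": 255},
  {"linear": [0,0,10],"roll": 0,"claw": 255},
  {"linear": [0,0,5],"roll": 0,"claw": 255},
  {"linear": [0,0,0],"roll": 0,"claw": 255},
  {"linear": [0,0,0],"roll": 0,"claw": 255},
])

```text
clock: 15.58
tcp_pos: [656.7, -48.7, 59.9]
tcp_rot: [-0.113, 0.994, -0.0, 0.0]
force: [0.0, -0.3, -2.0]
width: 39.4
```

```bash
python3 -c "
from h import *
tool((655.5,-48.5,34.5))"
```

```text
t 15.58 tcp [656.7 -48.7  59.9] yaw(y) 103.0 j [-0.2   0.56  0.    1.01  0.   -0.42] w 39.4 F [ 0.  -0.3 -2. ]
delta tool [ 1.1  0.5 25.4]
```

>>> send_rows([
  {"linear": [1,0.4,8],"roll": 0,"claw": 255},
  {"linear": [0,0,6],"roll": 0,"claw": 255},
  {"linear": [0,0,4],"roll": 0,"claw": 255},
  {"linear": [0,0,3],"roll": 0,"claw": 255},
  {"linear": [0,0,2],"roll": 0,"claw": 255},
  {"linear": [0,0,1],"roll": 0,"claw": 255},
  {"linear": [0,0,1],"roll": 0,"claw": 255},
  {"linear": [0,0,0],"roll": 0,"claw": 255},
])

```text
clock: 16.25
tcp_pos: [655.4, -48.5, 34.5]
tcp_rot: [-0.113, 0.994, -0.0, 0.0]
force: [-0.8, 0.6, -1.4]
width: 39.3
```

>>> send_rows([
  {"linear": [0,0,1],"roll": 0,"claw": 255},
  {"linear": [0,0,0],"roll": 0,"claw": 255},
  {"linear": [0,0,0],"roll": 0,"claw": 60},
  {"linear": [0,0,0],"roll": 0,"claw": 60},
  {"linear": [0,0,0],"roll": 0,"claw": 60},
  {"linear": [0,0,0],"roll": 0,"claw": 60},
  {"linear": [0,0,-10],"roll": 0,"claw": 60},
  {"linear": [0,0,-20],"roll": 0,"claw": 60},
  {"linear": [0,0,-35],"roll": 0,"claw": 60},
  {"linear": [0,0,-40],"roll": 0,"claw": 60},
  {"linear": [0,0,-40],"roll": 0,"claw": 60},
  {"linear": [0,0,-40],"roll": 0,"claw": 60},
])

```text
clock: 17.25
tcp_pos: [654.8, -48.4, 220.9]
tcp_rot: [-0.113, 0.994, -0.0, 0.0]
force: [1.4, -0.1, 0.1]
width: 64.9
```

Run:
```python
from h import *
tool()
c=ctrl.camera("wrist");S=ctrl.camera("scene");D=ctrl.camera("side")
im=c["pixels"][:,:,::-1].copy();draw(im,c,box(655.5,-48.5,12,.229,(-35,35),(-20,20),(0,50)),(0,255,0))
def crop(i,x,y,w,h): return cv2.resize(i["pixels"][y:y+h,x:x+w,::-1],(400,300))
o=np.zeros((600,800,3),np.uint8);o[:300,:400]=im[130:355,170:470][:225] is not None and cv2.resize(im[130:355,170:470],(400,300))
o[:300,400:]=crop(S,280,170,240,180);o[300:,:400]=crop(D,180,180,200,150);o[300:,400:]=crop(D,190,290,160,120)
cv2.imwrite("pics/w5.png",o)
for n,cc in (("scene",S),("side",D)):
    for q in ("scanner","squeeze","trigger_pad"):
        for d in ctrl.silhouettes(q,n):
            ys,xs=np.nonzero(d["pixels"]);print(n,q,round(d["score"],2),np.round(d["xy"]),xs.min(),xs.max(),ys.min(),ys.max())
```

```text
t 17.25 tcp [654.8 -48.4 220.9] yaw(y) 103.0 j [-0.2   0.48  0.27  1.36  0.   -0.42] w 64.9 F [ 1.4 -0.1  0.1]
scene scanner 0.65 [200. 308.] 174 235 254 341
scene squeeze 0.76 [197. 302.] 173 236 255 342
scene squeeze 0.2 [324. 324.] 305 346 296 352
scene trigger_pad 0.67 [199. 275.] 195 203 260 285
side scanner 0.74 [327. 149.] 295 373 126 174
side scanner 0.48 [342. 307.] 290 366 294 317
side squeeze 0.76 [330. 150.] 295 374 126 174
side trigger_pad 0.64 [347. 154.] 332 360 145 156
```

View pics/w5.png

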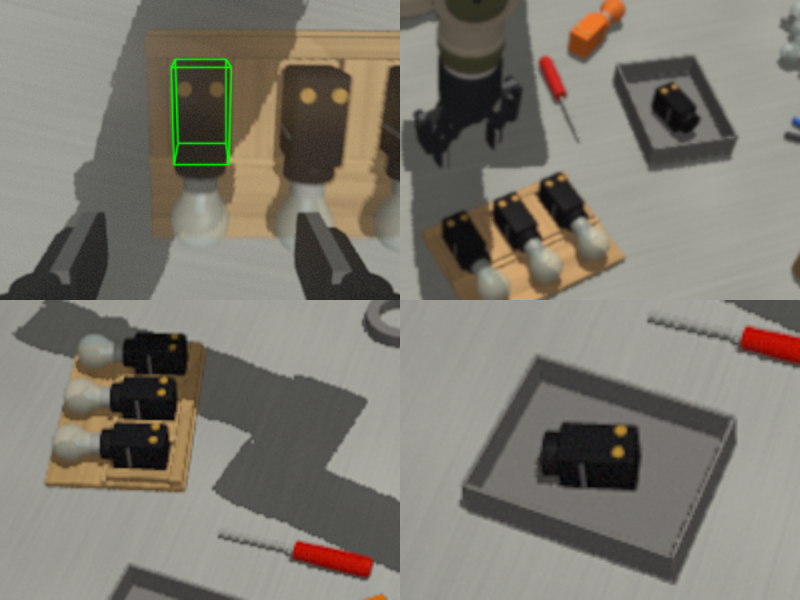

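Verified: the spare sits in bay0 with its bulb pointing like its neighbours', and the bare unit lies in the tray. On to the scanner.

>>> send_rows([
  {"linear": [22.5,-24.3,0],"roll": 0,"claw": 0},
  {"linear": [22.5,-24.3,0],"roll": 0,"claw": 0},
  {"linear": [22.5,-24.3,0],"roll": 0,"claw": 0},
  {"linear": [22.5,-24.3,0],"roll": 0,"claw": 0},
  {"linear": [22.5,-24.3,0],"roll": 0,"claw": 0},
  {"linear": [22.5,-24.3,0],"roll": 0,"claw": 0},
  {"linear": [22.5,-24.3,0],"roll": 0,"claw": 0},
  {"linear": [22.5,-24.3,0],"roll": 0,"claw": 0},
  {"linear": [22.5,-24.3,0],"roll": 0,"claw": 0},
  {"linear": [22.5,-24.3,0],"roll": 0,"claw": 0},
  {"linear": [0,0,0],"roll": 4,"claw": 0},
  {"linear": [0,0,0],"roll": 4,"claw": 0},
  {"linear": [0,0,0],"roll": 0,"claw": 0},
])

```text
clock: 18.78
tcp_pos: [489.6, -336.3, 216.9]
tcp_rot: [-0.042, 0.999, 0.001, -0.001]
force: [1.0, -0.5, -0.6]
width: 85.3
```

Run:
```python
from h import *
tool()
c=ctrl.camera("wrist");im=c["pixels"][:,:,::-1].copy()
draw(im,c,box(489,-335,0,.08,(-62,50),(-29,3),(45,79)),(0,255,0))
draw(im,c,box(489,-335,0,.08,(-47.5,37.5),(17,29),(48,76)),(0,0,255))
cv2.imwrite("pics/w6.png",im)
for q in ("scanner","trigger_pad"):
    for d in ctrl.silhouettes(q,"wrist"):
        ys,xs=np.nonzero(d["pixels"]);print(q,round(d["score"],2),np.round(d["xy"]),xs.min(),xs.max(),ys.min(),ys.max())
```

```text
t 18.78 tcp [ 489.6 -336.3  216.9] yaw(y) 94.8 j [-0.74  0.36  0.07  1.29  0.   -0.82] w 85.3 F [ 1.  -0.5 -0.6]
scanner 0.77 [323. 264.] 265 418 132 335
scanner 0.4 [351. 391.] 330 377 379 402
trigger_pad 0.98 [344. 210.] 336 354 166 260
trigger_pad 0.53 [352. 392.] 329 378 379 403
```

View pics/w6.png

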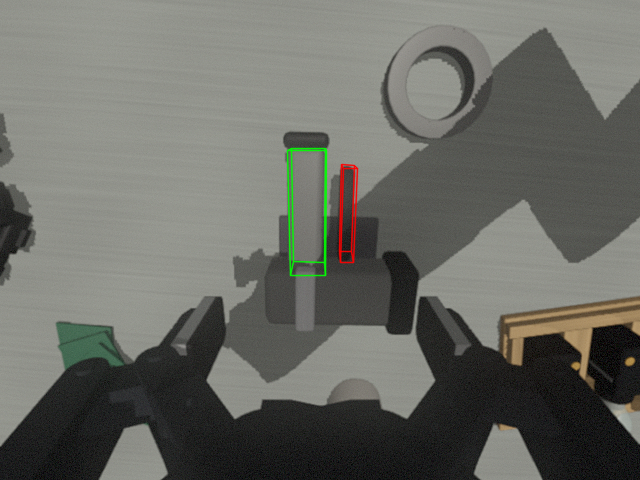

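The scanner model fits: the trigger mask spans columns 336–354 and rows 166–260, and the grip box lies on the grip. Descending and squeezing.

>>> send_rows([
  {"linear": [1,0,20],"roll": 0,"claw": 0},
  {"linear": [0,0,30],"roll": 0,"claw": 0},
  {"linear": [0,0,30],"roll": 0,"claw": 0},
  {"linear": [0,0,30],"roll": 0,"claw": 0},
  {"linear": [0,0,25],"roll": 0,"claw": 0},
  {"linear": [0,0,20],"roll": 0,"claw": 0},
  {"linear": [0,0,12],"roll": 0,"claw": 0},
  {"linear": [0,0,8],"roll": 0,"claw": 0},
  {"linear": [0,0,2],"roll": 0,"claw": 0},
  {"linear": [0,0,0],"roll": 0,"claw": 0},
  {"linear": [0,0,0],"roll": 0,"claw": 0},
], force=30)

```text
clock: 19.85
tcp_pos: [490.3, -336.2, 42.2]
tcp_rot: [-0.044, 0.999, -0.0, 0.001]
force: [0.4, -0.1, -0.5]
width: 85.4
```

>>> send_rows([
  {"linear": [0,0,0],"roll": 0,"claw": 255},
  {"linear": [0,0,0],"roll": 0,"claw": 255},
  {"linear": [0,0,0],"roll": 0,"claw": 255},
  {"linear": [0,0,0],"roll": 0,"claw": 255},
  {"linear": [0,0,0],"roll": 0,"claw": 255},
  {"linear": [0,0,0],"roll": 0,"claw": 255},
  {"linear": [0,0,0],"roll": 0,"claw": 255},
  {"linear": [0,0,0],"roll": 0,"claw": 255},
  {"linear": [0,0,0],"roll": 0,"claw": 255},
  {"linear": [0,0,0],"roll": 0,"claw": 255},
])

```text
clock: 20.68
tcp_pos: [490.5, -339.6, 43.6]
tcp_rot: [-0.044, 0.999, -0.004, 0.001]
force: [-2.4, -8.1, 5.2]
width: 52.5
```

Run:
```python
from h import *
tool()
c=ctrl.camera("wrist");im=c["pixels"][:,:,::-1].copy()
D=ctrl.camera("side")["pixels"][110:200,270:390,::-1]
o=np.zeros((480,800,3),np.uint8);o[:300,:400]=cv2.resize(im,(400,300));o[:300,400:]=cv2.resize(D,(400,300))
cv2.imwrite("pics/w7.png",o)
```

```text
t 20.68 tcp [ 490.5 -339.6   43.6] yaw(y) 95.0 j [-0.74  0.47 -0.21  0.89 -0.   -0.83] w 52.5 F [-2.4 -8.1  5.2]
```

View pics/w7.png

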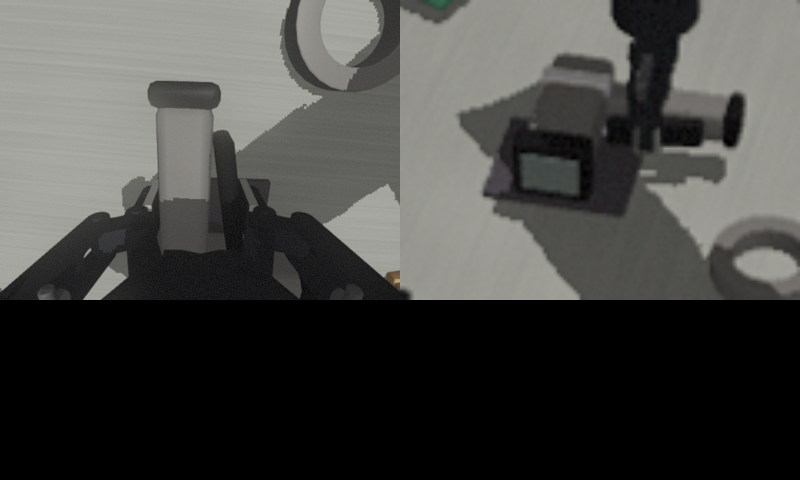

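>>> send_rows([
  {"linear": [0,-3,0],"roll": 0,"claw": 255},
  {"linear": [0,0,0],"roll": 0,"claw": 255},
  {"linear": [0,0,0],"roll": 0,"claw": 255},
  {"linear": [0,0,0],"roll": 0,"claw": 255},
  {"linear": [0,0,0],"roll": 0,"claw": 255},
  {"linear": [0,0,0],"roll": 0,"claw": 255},
], force=60)

```text
clock: 21.28
tcp_pos: [490.5, -339.8, 43.8]
tcp_rot: [-0.044, 0.999, -0.001, 0.001]
force: [-4.4, 1.7, 10.6]
width: 51.2
```

Run:
```python
from h import *
tool()
c=ctrl.camera("wrist")
for u in ((148,85),(220,85),(160,110),(210,110)): print(np.round(onz(c,(u[0]*1.6,u[1]*1.6),79),1))
for d in ctrl.silhouettes("trigger_pad","wrist")[:2]:
    r=cv2.minAreaRect(np.argwhere(d["pixels"])[:,::-1].astype(np.float32));print(d["score"],r)
```

```text
t 21.28 tcp [ 490.5 -339.8   43.8] yaw(y) 95.1 j [-0.74  0.47 -0.2   0.9  -0.   -0.83] w 51.2 F [-4.4  1.7 10.6]
[ 417.3 -372.8]
[ 414.1 -337.1]
[ 429.1 -366.4]
[ 426.8 -340.8]
0.92 ((366.4983215332031, 306.7355041503906), (200.55799865722656, 34.117645263671875), 83.2901611328125)
```

The width is down to 51.2 mm at about 42 mm lever arm, which is probably the stop. To be sure, I repeat the squeeze 12 mm farther out on the trigger.

>>> send_rows([
  {"linear": [0,0,0],"roll": 0,"claw": 0},
  {"linear": [0,0,0],"roll": 0,"claw": 0},
  {"linear": [0,0,0],"roll": 0,"claw": 0},
  {"linear": [0,0,0],"roll": 0,"claw": 0},
  {"linear": [12,0,0],"roll": 0,"claw": 0},
  {"linear": [0,0,0],"roll": 0,"claw": 0},
  {"linear": [0,0,0],"roll": 0,"claw": 255},
  {"linear": [0,0,0],"roll": 0,"claw": 255},
  {"linear": [0,0,0],"roll": 0,"claw": 255},
  {"linear": [0,0,0],"roll": 0,"claw": 255},
  {"linear": [0,0,0],"roll": 0,"claw": 255},
  {"linear": [0,0,0],"roll": 0,"claw": 255},
  {"linear": [0,0,0],"roll": 0,"claw": 255},
  {"linear": [0,0,0],"roll": 0,"claw": 255},
  {"linear": [0,0,0],"roll": 0,"claw": 255},
  {"linear": [0,0,0],"roll": 0,"claw": 255},
])

```text
clock: 22.72
tcp_pos: [478.4, -341.7, 42.3]
tcp_rot: [-0.044, 0.999, -0.002, 0.0]
force: [-3.0, -3.7, 4.8]
width: 49.1
```

>>> send_rows([
  {"linear": [0,0,0],"roll": 0,"claw": 0},
  {"linear": [0,0,0],"roll": 0,"claw": 0},
  {"linear": [0,0,0],"roll": 0,"claw": 0},
  {"linear": [0,0,0],"roll": 0,"claw": 0},
  {"linear": [0,0,0],"roll": 0,"claw": 0},
  {"linear": [0,0,0],"roll": 0,"claw": 0},
  {"linear": [0,0,-15],"roll": 0,"claw": 0},
  {"linear": [0,0,-30],"roll": 0,"claw": 0},
  {"linear": [0,0,-40],"roll": 0,"claw": 0},
  {"linear": [0,0,-40],"roll": 0,"claw": 0},
  {"linear": [0,0,-40],"roll": 0,"claw": 0},
  {"linear": [0,0,0],"roll": 0,"claw": 0},
  {"linear": [0,0,0],"roll": 0,"claw": 0},
])

```text
clock: 23.8
tcp_pos: [479.6, -341.4, 209.7]
tcp_rot: [-0.044, 0.999, -0.003, 0.003]
force: [0.5, 0.3, -0.0]
width: 85.2
```

Run:
```python
from h import *
tool()
c=ctrl.camera("wrist");S=ctrl.camera("scene");D=ctrl.camera("side")
def crop(i,x,y,w,h): return cv2.resize(i["pixels"][y:y+h,x:x+w,::-1],(400,300))
o=np.vstack([np.hstack([crop(c,200,80,320,240),crop(S,170,150,320,240)]),np.hstack([crop(D,180,180,200,150),crop(D,190,290,160,120)])])
cv2.imwrite("pics/w8.png",o)
```

```text
t 23.8 tcp [ 479.6 -341.4  209.7] yaw(y) 95.0 j [-0.76  0.34  0.03  1.25  0.   -0.84] w 85.2 F [ 0.5  0.3 -0. ]
```

View pics/w8.png

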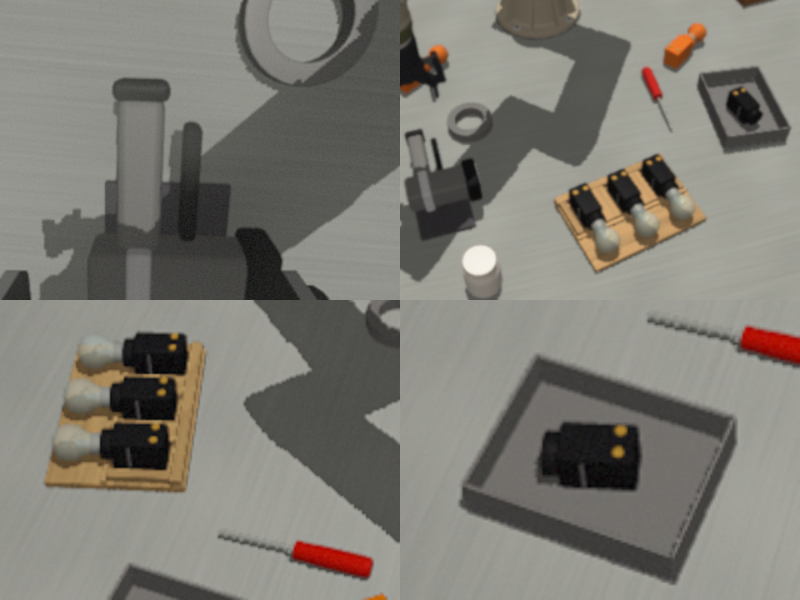

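The second squeeze closed to 49.1 mm, the full 9 mm stroke. The picture shows the trigger sprung back at (190,180), three lamps seated in the carrier, and the bare unit in the tray. Handing in.

```bash
python3 -c "
from plant import ctrl
print(ctrl.sign_off())"
```

```text
the job is handed in; nothing more can be done
None
```

I moved the bulbless unit from bay0 to the rework tray and set the spare lamp fully down in bay0, its bulb pointing the same way as its neighbours'. I then squeezed the scanner's trigger and let it spring back, and handed the job in at about 24 s of the 58 s allowed. The hand-in gave no verdict.

- **Placement:** the last pictures show the bare unit in the tray, all three lamps seated the same way in the carrier, and the bystanders unmoved by eye. The arm is clear with no load, and the spare's pose in the bay matched my model in the wrist view.
- **Trigger:** the first squeeze, gripped too near the hinge, only closed to 51.2 mm, so I couldn't be sure it had reached the stop. I repeated it 12 mm farther out and it closed to 49.1 mm, which is the full 9 mm stroke. The last picture shows the trigger released; I had no direct reading of its angle.

Nothing I checked failed.

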